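# Show which dish goes in which stage insert

## Robot

A 6-joint arm with a two-finger parallel gripper is mounted at the origin on the work surface. World frame = base frame: x ahead of the robot, y to its left, z up, the work surface at z = 0. Lengths are in m, angles in rad, forces in N, time in s.
With the tool pointing down it reaches from about 0.3 to 1 m from the base axis. Payload 5.1 kg.
Tool frame: the origin (TCP) lies at the very end of the fingers, on their centre line; the grasp point (between the pads) lies 19 mm behind it; z points along the fingers, x is the direction in which the jaws open and shut, and the axes are right-handed (so a half turn about z gives the same grasp; the last joint's range is limited). The gripper opens to 95 mm and grips with 3 to 60 N. Pads are 20 mm wide; open, the fingers measure 119 mm over their backs; the gripper's body (75 mm by 180 mm) begins 59 mm behind the grasp point.
Start: joints at [-1.293, 0.124, 1.65, -0, 1.367, -0.083], TCP at [0.229, -0.608, 0.215] pointing down, gripper open.
Joint ranges: [-2.61, 2.61], [-1.02, 2.33], [0.03, 2.71], [-1.35, 4.49], [0.32, 2.68], [-2.91, 2.91]. Speed limits (rad/s): [2.57, 2.57, 3.14, 3.14, 3.14, 3.14].

## Interface

Orientations are given as a unit quaternion [x, y, z, w].
In Python, from workcell import observe, get_image, hand_in gives the robot as it stands.
- The arm moves only by the shell command python3 -m jog 'ROWS' [OPENING] [FORCE]. ROWS is a JSON object of lists of equal length, an entry for each row: "translation": the shift along the tool's x, y, z in mm, a list of three; "angular": the turn, a rotation vector about the tool's x, y, z in degrees, a list of three. In form: {"translation": [[x, y, z], ...], "angular": [[wx, wy, wz], ...]}. A call has 1 to 12 rows; each row is the pose to reach, as a shift and turn from the pose commanded when the call began, along the tool's axes at that moment; what a row does not reach only later rows make up. A row lasts 1/8 s, in which the tool goes at most 62.5 mm and 10.7 degrees, less where a joint would pass 70% of its speed; a pose out of reach is approached as far as the arm can. A call with a gripper value outside its range is refused whole. OPENING is the finger opening in mm, from 0 to 95.1, set as the call begins (- or left out, the last holds). The fingers move at their own pace and stop on an object; FORCE is the grip in N (left out, the last holds). Time passes only in rows, so rows that repeat a pose let the fingers close. It gives the time, the measured TCP pose, the force and the opening at its end, in the units of the state.
- observe(): the state, without advancing time (a new reading comes with each control period).
- get_image(name): name is "scene" or "top"; returns a dict with "color" (480x640x3 uint8, red, green, blue), "fx", "fy", "cx", "cy" (pixels), "rvec" (rotation vector, rad) and "tvec" (3), from world to camera coordinates, as OpenCV has them. Camera axes: x right, y down, z forward; pixel columns grow to the right and rows downward; lengths in m; the calibration is good to about 2 mm. A picture is of the moment at which its call begins. There is no depth.
- hand_in(): hands the job in, once; it reports no verdict.
The state is a dict: "time": time; "qpos": joint angles; "qvel": joint speeds; "effort": joint torques, N m; "ee_pos": TCP position; "tool_rot": TCP orientation; "force": force on the tool from outside, world axes, zero at the start; "torque": the same for the moment, N m; "width": opening from 0.0 (shut) to 1.0 (fully open).
Only numpy, scipy, OpenCV 4.12 (cv2) and the standard library are available. Lean on these libraries where they do the work, as an engineer would, in place of code of your own. Each camera call takes 0.05 s, during which the arm holds its last target. There are 200 camera calls.

## Task

Show the colleague across the bench what goes on the microscope next: point down at the middle-sized of the three round culture dishes, with the fingertips two to four centimetres above the middle of its lid, and stay there for two seconds; then point in the same way at the middle of the opening of the one stage insert that this dish fits, stay two seconds, and finish still pointing there. Touch and move nothing, and do not dip down over any other dish or insert on the way.

Things in the scene. Friction and masses are not known exactly. Their poses are not given: they have to be found in the camera images.
- dish_small_top (a point): lidded white plastic culture dish, round, 35 mm in diameter, 12 mm tall, the smallest of the three round dishes; this point is the middle of its lid's upper face, 12 mm above the bench; z up; loose
- dish_medium_top (a point): lidded white plastic culture dish, round, 60 mm in diameter, 15 mm tall, the middle-sized of the three round dishes; this point is the middle of its lid's upper face, 15 mm above the bench; z up; loose
- dish_large_top (a point): lidded white plastic culture dish, round, 90 mm in diameter, 17 mm tall, the largest of the three round dishes; this point is the middle of its lid's upper face, 17 mm above the bench; z up; loose
- dish_square_top (a point): lidded white plastic culture dish, square, 60 x 60 mm, 15 mm tall (not one of the round ones); this point is the middle of its lid's upper face, 15 mm above the bench; z up; loose
- insert_small_opening (a point): dark metal microscope stage insert, a flat square plate 112 x 112 mm, 8 mm thick, lying fixed on the bench, with one round through opening of diameter 36 mm in its middle; this point is the centre of the opening, level with the plate's upper face (8 mm above the bench); z up, x and y parallel to the plate's edges. The small round dish fits it
- insert_medium_opening (a point): dark metal microscope stage insert, a flat square plate 112 x 112 mm, 8 mm thick, lying fixed on the bench, with one round through opening of diameter 61 mm in its middle; this point is the centre of the opening, level with the plate's upper face (8 mm above the bench); z up, x and y parallel to the plate's edges. The middle-sized round dish fits it
- insert_large_opening (a point): dark metal microscope stage insert, a flat square plate 112 x 112 mm, 8 mm thick, lying fixed on the bench, with one round through opening of diameter 91 mm in its middle; this point is the centre of the opening, level with the plate's upper face (8 mm above the bench); z up, x and y parallel to the plate's edges. The large round dish fits it
- eyepiece: loose black eyepiece standing among the dishes, 30 mm in diameter, 31 mm tall; origin at the centre of its underside; a bystander
- spacer: loose aluminium ring lying among the dishes, 28 mm in diameter, 10 mm tall; origin at the centre of its underside; a bystander
- flask: loose white plastic bottle, 60 mm in diameter, 110 mm tall, the tallest loose thing on the bench; origin at the centre of its underside; a bystander beside the inserts. Everything else loose is under 75 mm tall; the equipment at the bench's far edge is under 130 mm; a tall microscope and a centrifuge stand out of the way at the bench's left and right ends
There are look-alikes about, which are no part of the job. Leave any purple look-alike of the part that bears dish_medium_top alone. Leave any orange look-alike of the part that bears insert_medium_opening alone.

How it is judged:
On the way, in this order (a step that is already met when the one before it is completed fails the run):
1. point at the middle-sized round dish and dwell there (horizontal distance between the grasp point and dish_medium_top below 0.025 m and z of the grasp point in the frame of dish_medium_top between 0.022 and 0.085 m), for 1.5 s.
2. then point at the opening of the insert it fits and dwell there (horizontal distance between the grasp point and insert_medium_opening below 0.025 m and z of the grasp point in the frame of insert_medium_opening between 0.022 and 0.085 m), for 1.5 s.
At the end, for the whole second after the job is handed in: the grasp point is still within 25 mm sideways of the middle of the 61 mm opening and 22 to 85 mm above the plate (fingertips about 3 to 66 mm above it), touching nothing; all four dishes are at rest within 6 mm of where they started (all of step 2 and distance of each of dish_small_top, dish_medium_top, dish_large_top, dish_square_top from where it was at the start of the episode below 0.006 m and linear speed of dish_medium below 0.02 m/s).
It fails at once if the robot touches something (more than 0.3 N) (contact force between any of the fingers, the arm and anything else above 0.3 N).
It fails at once if the fingertips dip over a wrong dish or insert (grasp point within 25 mm of its middle and less than 50 mm above it, fingertips about 31 mm) ((horizontal distance between the grasp point and dish_small_top below 0.025 m and z of the grasp point in the frame of dish_small_top below 0.05 m) or (horizontal distance between the grasp point and dish_large_top below 0.025 m and z of the grasp point in the frame of dish_large_top below 0.05 m) or (horizontal distance between the grasp point and dish_square_top below 0.025 m and z of the grasp point in the frame of dish_square_top below 0.05 m) or (horizontal distance between the grasp point and insert_small_opening below 0.025 m and z of the grasp point in the frame of insert_small_opening below 0.05 m) or (horizontal distance between the grasp point and insert_large_opening below 0.025 m and z of the grasp point in the frame of insert_large_opening below 0.05 m)).
It fails at once if a dish is pushed or lifted (distance of any of dish_small_top, dish_medium_top, dish_large_top, dish_square_top from where it was at the start of the episode above 0.01 m).
It also fails if it takes over 45 s, if anything falls off the work surface, if the arm or the gripper's body presses on something with over 40 N, if the wrist force passes 120 N, or if a joint passes its speed limit or range.

## Working session

There is one attempt and no reset: what is moved stays moved. The work goes in short steps, Python scripts to look and compute and a shell command to move; the robot and the scene stay as the last step left them, time stands still between calls to the robot, and variables do not carry over. Pictures are saved under pics/ and viewed, about 8 in all and at most 12, crops included, and the job is handed in when it is done.

```bash
mkdir -p pics; python3 - <<'E'
from workcell import *
import cv2
for n in("scene","top"):
    d=get_image(n);cv2.imwrite(f"pics/{n}0.png",d["color"][...,::-1]);print(n,{k:v for k,v in d.items() if k!="color"})
s=observe();print(s["time"],s["ee_pos"],s["tool_rot"],s["width"])
E
```

```text
scene {'fx': 584.4526376616606, 'fy': 584.4526376616606, 'cx': 319.3375854004176, 'cy': 235.3502809252978, 'rvec': array([ 2.04181522,  1.41689592, -0.55790345]), 'tvec': array([-0.24619446, -0.29302211,  1.79907115])}
top {'fx': 602.7858242566994, 'fy': 602.7858242566994, 'cx': 321.64055171385274, 'cy': 241.45743749734743, 'rvec': array([ 2.1576413 , -2.04339393,  0.23378054]), 'tvec': array([0.02068188, 0.53437154, 1.35209176])}
0.1 [ 0.22927067 -0.60760874  0.21352596] [ 8.22503681e-01 -5.68759035e-01 -7.20602207e-04 -5.79581556e-04] 0.9995318158278265
```

View pics/scene0.png

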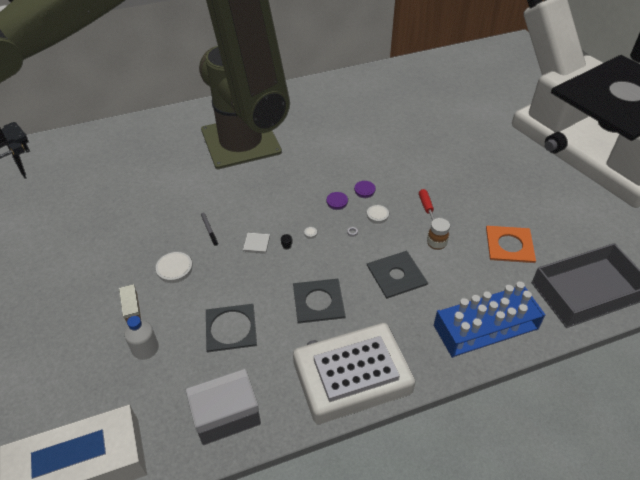

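View pics/top0.png

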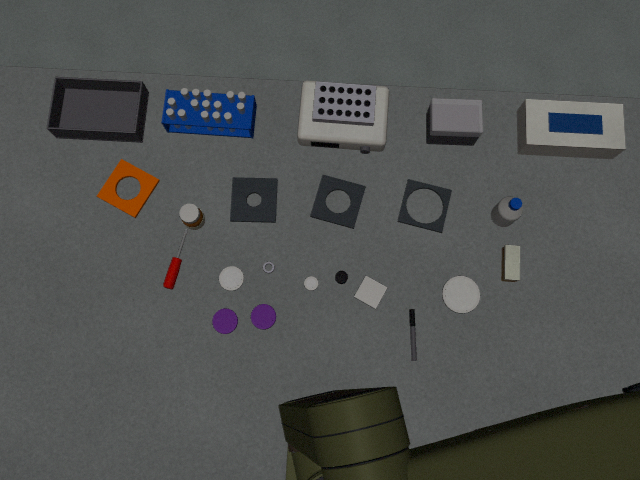

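The top view shows the white middle-sized dish at about (231,278), with the purple look-alikes below it. The medium insert, a dark plate, is at about (338,202), between the small one (254,200) and the large one (425,205). I'll locate both in both views.

```bash
cat > h.py <<'E'
import numpy as np,cv2
from workcell import *
from scipy.spatial.transform import Rotation as R
def w(d,u,v,z):
    M=cv2.Rodrigues(d["rvec"])[0]; c=-M.T@d["tvec"]
    r=M.T@np.array([(u-d["cx"])/d["fx"],(v-d["cy"])/d["fy"],1]); return c+r*(z-c[2])/r[2]
def px(d,p):
    K=np.array([[d["fx"],0,d["cx"]],[0,d["fy"],d["cy"]],[0,0,1]])
    return cv2.projectPoints(np.array([p],float),d["rvec"],d["tvec"],K,None)[0].ravel()
E
python3 - <<'E'
from h import *
t=get_image("top");s=get_image("scene")
def cen(d,u,v,th,r=22):
    g=cv2.cvtColor(d["color"],cv2.COLOR_RGB2GRAY)[v-r:v+r,u-r:u+r]
    n,l,st,c=cv2.connectedComponentsWithStats((g>th).astype(np.uint8)); k=l[r,r]
    return c[k]+[u-r,v-r],st[k,4]
for n,d,a,z,th in(("dish",t,(231,278),.015,120),("dish",s,(377,213),.013,150),("ins",t,(338,202),.006,62),("ins",s,(319,300),.006,75),("small",t,(311,283),.012,120),("square",t,(371,292),.015,120),("flask",t,(515,203),.11,0),("bottle",t,(190,212),.07,0),("insS",t,(254,200),.008,0),("spacer",t,(268,267),.01,0),("eyep",t,(341,277),.03,0)):
    c,ar=cen(d,*a,th) if th else (a,0); print(n,np.round(c,1),ar,w(d,*c,z).round(4))
o=observe();print(R.from_quat(o["tool_rot"]).as_matrix().round(3))
E
```

```text
dish [230.8 277.9] 457 [0.4419 0.2617 0.015 ]
dish [377.5 212.3] 269 [0.4466 0.2637 0.013 ]
ins [337.7 201.2] 437 [0.6489 0.0161 0.006 ]
ins [318.1 300.4] 414 [0.6572 0.0166 0.006 ]
small [310.7 282.9] 147 [0.4407 0.0707 0.012 ]
square [370.3 291.7] 591 [ 0.4269 -0.0719  0.015 ]
flask [515 203] 0 [ 0.6357 -0.3888  0.11  ]
bottle [190 212] 0 [0.5842 0.3625 0.07  ]
insS [254 200] 0 [0.6401 0.2227 0.008 ]
spacer [268 267] 0 [0.474  0.1755 0.01  ]
eyep [341 277] 0 [ 4.558e-01 -4.000e-04  3.000e-02]
[[ 0.353 -0.936 -0.   ]
 [-0.936 -0.353  0.001]
 [-0.001 -0.    -1.   ]]
```

Both views agree to within about 8 mm: the dish is at about (0.443, 0.262) and the insert at about (0.652, 0.016). I'll close the fingers and swing over at height.

```bash
python3 -m jog '{"translation":[[-10,-12,0],[-35,-41,0],[-70,-82,0],[-105,-123,0],[-140,-164,0],[-175,-205,0],[-210,-246,0],[-245,-287,0],[-280,-328,0],[-310,-363,0],[-330,-386,0],[-340,-396,0]],"angular":[[0,0,0],[0,0,0],[0,0,0],[0,0,0],[0,0,0],[0,0,0],[0,0,0],[0,0,0],[0,0,0],[0,0,0],[0,0,0],[0,0,0]]}' 0
```

```text
time: 1.7
ee_pos: [0.4801, -0.1483, 0.2146]
tool_rot: [0.823, -0.568, -0.0, -0.0]
force: [-0.1, -0.7, -0.6]
width: 0.008
```

```bash
python3 -m jog '{"translation":[[-10,-3,0],[-40,-11,0],[-80,-22,0],[-120,-33,0],[-165,-46,0],[-210,-58,0],[-255,-71,0],[-300,-83,0],[-340,-95,0],[-375,-104,0],[-395,-110,0],[-399,-111,0]],"angular":[[0,0,0],[0,0,0],[0,0,0],[0,0,0],[0,0,0],[0,0,0],[0,0,0],[0,0,0],[0,0,0],[0,0,0],[0,0,0],[0,0,0]]}'
python3 -m jog '{"translation":[[0,0,0],[0,0,10],[0,0,30],[0,0,50],[0,0,70],[0,0,80],[0,0,80],[0,0,80]],"angular":[[0,0,0],[0,0,0],[0,0,0],[0,0,0],[0,0,0],[0,0,0],[0,0,0],[0,0,0]]}'
python3 - <<'E'
from h import *
s=get_image("scene");c=cv2.resize(s["color"][120:320,270:470],None,fx=3,fy=3,interpolation=3)
p=observe()["ee_pos"];print(p,px(s,p),px(s,[p[0],p[1],.015]))
cv2.imwrite("pics/s1.png",c[...,::-1])
E
```

```text
time: 3.2
ee_pos: [0.4426, 0.2624, 0.2145]
tool_rot: [0.823, -0.568, -0.0, 0.0]
force: [1.0, 0.5, 0.8]
width: 0.006
time: 4.2
ee_pos: [0.4434, 0.2626, 0.1354]
tool_rot: [0.823, -0.569, 0.0, -0.001]
force: [-0.4, -0.0, -0.5]
width: 0.006
[0.44356913 0.2626022  0.13568245] [379.67984167 177.633213  ] [376.66415621 211.16697146]
```

View pics/s1.png

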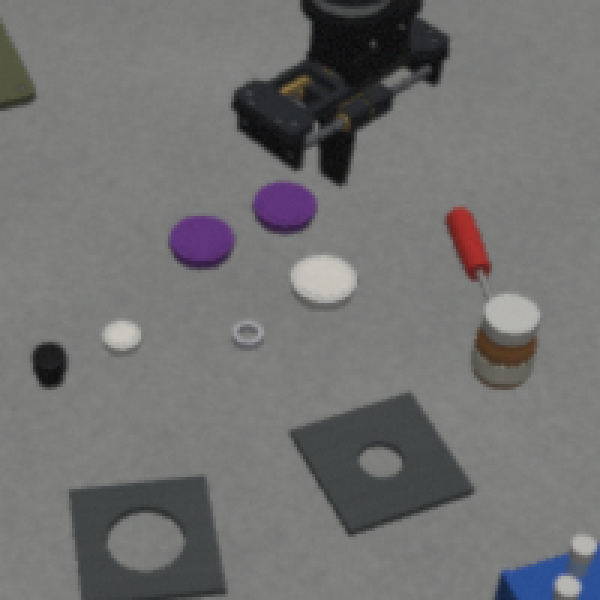

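The crop shows the dish at (323,278) and the fingertips at about (335,180), against a calibrated prediction of (329,173). That puts the tips directly above the dish, with the bottle well clear. I'll descend to 30 mm above the lid and dwell.

```bash
python3 -m jog '{"translation":[[0,0,10],[0,0,28],[0,0,46],[0,0,64],[0,0,80],[0,0,90],[0,0,90],[0,0,90],[0,0,90],[0,0,90],[0,0,90],[0,0,90]],"angular":[[0,0,0],[0,0,0],[0,0,0],[0,0,0],[0,0,0],[0,0,0],[0,0,0],[0,0,0],[0,0,0],[0,0,0],[0,0,0],[0,0,0]]}'
python3 -m jog '{"translation":[[0,0,0],[0,0,0],[0,0,0],[0,0,0],[0,0,0],[0,0,0],[0,0,0],[0,0,0],[0,0,0],[0,0,0],[0,0,0],[0,0,0]],"angular":[[0,0,0],[0,0,0],[0,0,0],[0,0,0],[0,0,0],[0,0,0],[0,0,0],[0,0,0],[0,0,0],[0,0,0],[0,0,0],[0,0,0]]}'
python3 - <<'E'
from h import *
s=get_image("scene");c=cv2.resize(s["color"][150:270,310:470],None,fx=4,fy=4,interpolation=3)
p=observe()["ee_pos"];print(p,px(s,p),px(s,[p[0],p[1],.015]))
cv2.imwrite("pics/s2.png",c[...,::-1])
E
```

```text
time: 5.75
ee_pos: [0.443, 0.2623, 0.0448]
tool_rot: [0.823, -0.569, 0.0, -0.0]
force: [-0.3, -0.5, 0.6]
width: 0.008
time: 7.25
ee_pos: [0.4429, 0.2622, 0.0446]
tool_rot: [0.822, -0.569, -0.0, 0.0]
force: [0.5, -0.2, -0.2]
width: 0.003
[0.44291459 0.2622421  0.04467405] [377.14726492 203.15251882] [376.44143177 211.03829091]
```

View pics/s2.png

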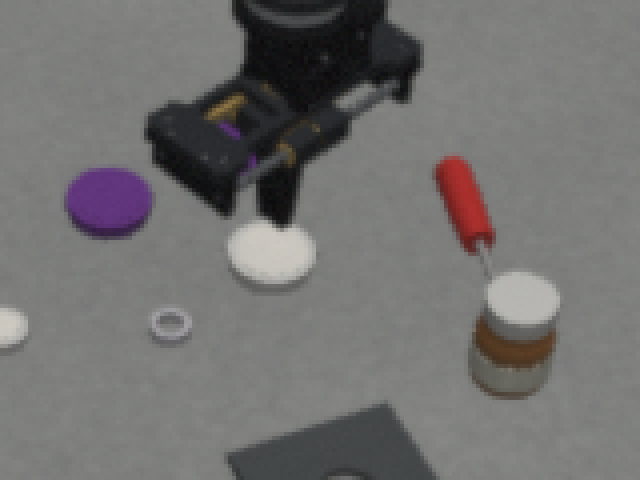

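The tips stand about 30 mm over the middle of the dish, and nothing has moved. The dwell is over 2 s. Next I'll rise, cross to the medium insert, and check from above it.

```bash
python3 -m jog '{"translation":[[0,0,0],[0,0,-10],[0,0,-35],[0,0,-65],[0,0,-90],[0,0,-100],[0,0,-100]],"angular":[[0,0,0],[0,0,0],[0,0,0],[0,0,0],[0,0,0],[0,0,0],[0,0,0]]}'
python3 -m jog '{"translation":[[10,-4,0],[35,-13,0],[70,-25,0],[110,-39,0],[150,-54,0],[190,-68,0],[230,-82,0],[265,-95,0],[290,-104,0],[304,-109,0],[304,-109,0],[304,-109,0]],"angular":[[0,0,0],[0,0,0],[0,0,0],[0,0,0],[0,0,0],[0,0,0],[0,0,0],[0,0,0],[0,0,0],[0,0,0],[0,0,0],[0,0,0]]}'
python3 - <<'E'
from h import *
s=get_image("scene");c=cv2.resize(s["color"][210:390,220:440],None,fx=3,fy=3,interpolation=3)
p=observe()["ee_pos"];a,b=px(s,p),px(s,[p[0],p[1],.008]);print(p,a,b,(b-[220,210])*3)
cv2.imwrite("pics/s3.png",c[...,::-1])
E
```

```text
time: 8.18
ee_pos: [0.4433, 0.2624, 0.1454]
tool_rot: [0.822, -0.569, 0.0, -0.001]
force: [-0.2, -0.9, -0.0]
width: 0.003
time: 9.68
ee_pos: [0.6515, 0.0169, 0.1441]
tool_rot: [0.823, -0.569, -0.001, 0.0]
force: [-1.4, -0.5, -0.2]
width: 0.009
[0.65156086 0.01709213 0.1443629 ] [316.70894017 261.21961876] [317.44678388 297.9912645 ] [292.34035164 263.97379351]
```

View pics/s3.png

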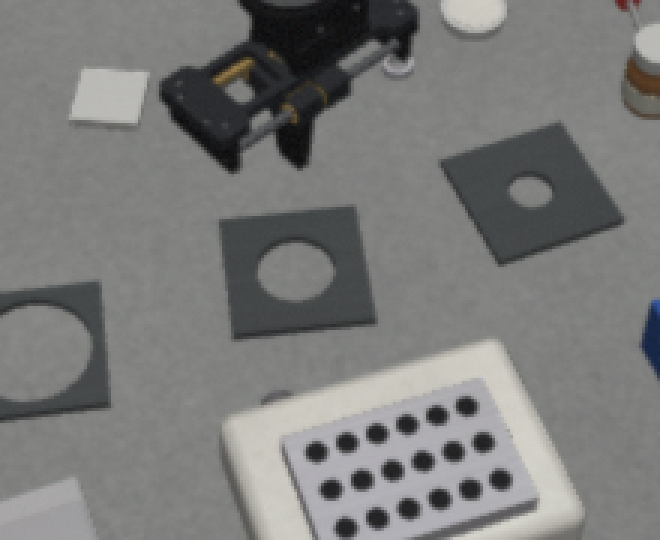

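The opening shows at (296,269) in the crop, and the point below the tips projects to (292,264), about 4 mm apart. That is well within tolerance, and the heater block is clear. I'll descend 105 mm and dwell.

```bash
python3 -m jog '{"translation":[[0,0,10],[0,0,30],[0,0,50],[0,0,70],[0,0,88],[0,0,100],[0,0,105],[0,0,105],[0,0,105],[0,0,105],[0,0,105],[0,0,105]],"angular":[[0,0,0],[0,0,0],[0,0,0],[0,0,0],[0,0,0],[0,0,0],[0,0,0],[0,0,0],[0,0,0],[0,0,0],[0,0,0],[0,0,0]]}'
python3 -m jog '{"translation":[[0,0,0],[0,0,0],[0,0,0],[0,0,0],[0,0,0],[0,0,0],[0,0,0],[0,0,0],[0,0,0],[0,0,0],[0,0,0],[0,0,0]],"angular":[[0,0,0],[0,0,0],[0,0,0],[0,0,0],[0,0,0],[0,0,0],[0,0,0],[0,0,0],[0,0,0],[0,0,0],[0,0,0],[0,0,0]]}'
python3 -m jog '{"translation":[[0,0,0],[0,0,0],[0,0,0],[0,0,0]],"angular":[[0,0,0],[0,0,0],[0,0,0],[0,0,0]]}'
python3 - <<'E'
from h import *
s=get_image("scene");c=cv2.resize(s["color"][180:360,220:440],None,fx=3,fy=3,interpolation=3)
print(observe()["ee_pos"]);cv2.imwrite("pics/s4.png",c[...,::-1])
E
```

```text
time: 11.22
ee_pos: [0.6523, 0.0163, 0.0399]
tool_rot: [0.823, -0.569, 0.0, -0.0]
force: [0.7, -0.1, 0.6]
width: 0.004
time: 12.72
ee_pos: [0.6522, 0.0163, 0.0397]
tool_rot: [0.823, -0.569, 0.0, -0.0]
force: [-0.0, 0.5, 0.4]
width: 0.007
time: 13.22
ee_pos: [0.6522, 0.0163, 0.0397]
tool_rot: [0.823, -0.569, -0.0, -0.0]
force: [-0.2, -0.1, 0.4]
width: 0.006
[0.6522198  0.01629953 0.03965441]
```

View pics/s4.png

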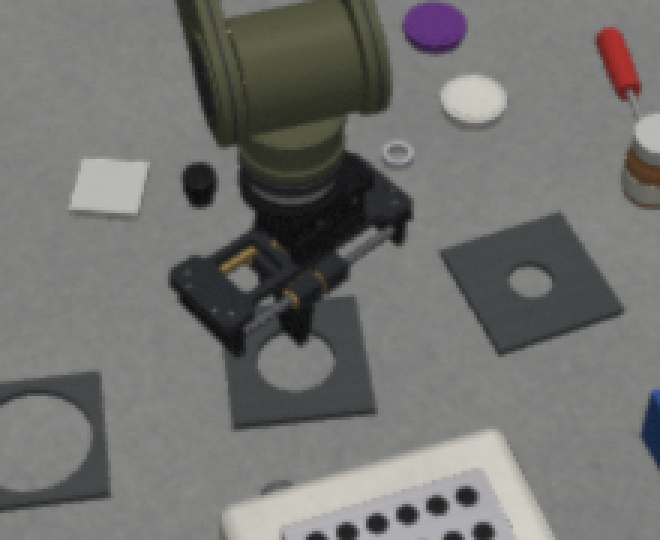

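The tips are at about (302,340), just above the opening centred at (296,360), and nothing is disturbed. Handing in.

```bash
python3 -c "from workcell import hand_in;print(hand_in())"
```

```text
the job is handed in; nothing more can be done
None
```

I handed the job in at about 13 s, with the arm still pointing at the middle-sized insert; the hand-in reports no verdict. With the fingers closed, it first pointed at the middle-sized white dish, about 30 mm above its lid, for over 2 s. It then rose to about 145 mm, crossed over, and has held about 32 mm above the 61 mm opening for over 2 s.

- **Position:** the two cameras differed by about 5 mm on the dish and 8 mm on the opening. I took a point between the two each time; at the insert the leftover offset was about 4 mm, against the 25 mm allowed.
- **Contact:** the force readings stayed at noise level, up to about 1.6 N, including in free air. They cannot by themselves rule out a 0.3 N touch. The pictures show wide clearance.
- **Dishes:** the last picture shows the middle-sized and square dishes with no visible shift. It does not show the large or small dish, which I did not re-check at the end; the arm passed well above both.

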